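# Put the spice jar away in the clip-lid box and press the lid home

### The job

Stand the spice jar with the black cap upright in the open clip-lid box, let go of it, then swing the blue lid down onto its rubber seal and press on the round white pad until the spring clip at the front snaps over the lid's bar, so that the lid stays caught and shut by itself when you let go. Feel for the catch: how far down it catches differs from box to box, and at no time may the lid be pressed harder than 30 N. Leave the small shaker, the kitchen timer and the tin where they stand.

Things in the scene. Friction and masses are not known exactly. Their poses are not given: they have to be found in the camera images.
- box: Grey open-topped plastic box, fixed to the worktop: 160 (x) x 220 (y) x 108 mm high, walls and floor 6 mm thick. Origin at the centre of its underside, on the worktop; +x points from its front wall to its hinged far wall, z up. Starts turned at most 0.22 rad.
- clip_place (a point): Drawn place of the blue spring clip outside the middle of the box's front wall, at box x -0.106, y 0, z 0.108. The clip is 40 mm wide, stands out to x -0.110 and up to z 0.142, and gives way up to 7 mm to -x as the lid's bar passes. Clip and bumper together sit from 6 mm lower to 16 mm higher than this, differing from box to box and not measured.
- seal_place (a point): The middle of the free top of the black rubber seal strip just inside the front wall, at box x -0.069, y 0, z 0.142. The strip is 190 mm long in y and 8 mm thick in x, and reaches down to z 0.082, and springs down up to 32 mm when pressed. The box is open behind it: 139 mm in x, 208 mm in y.
- lid (a joint): Angle of the blue lid about its hinge, rad: 0 = level, grows as it opens. It starts open, leaning back past upright (1.66 to 1.82; stop at 1.9). Damped hinge, slight friction: pushed from behind to below 1 rad it sinks by itself in 2 to 4 s and rests on the seal, not caught, at 0.13 to 0.15. Caught by the clip it stays at -0.04 to 0.105.
- lid_hinge_line (a point): Middle of the lid's hinge line, at box x 0.082, y 0, z 0.120; axes as the box's, the hinge turns about y. The underside of the lid passes through this line.
- press_pad (a point): Centre of the top of the round white pad (34 mm across, 3 mm high) on the lid's outer face, 140 mm from the hinge; z points out of that face. Pressed down from rest on the seal, it resists more and more; 4 to 25 mm lower, at 8 to 18 N, the clip snaps over, the force falls by 4 N or more, and 1 to 2 mm deeper the lid is caught and meets a hard bumper. At 19 N it is always caught.
- lid_edge (a point): Middle of the lid's front edge, its top edge while open: 166 mm from the hinge, half-way through the 8 mm thick lid (224 mm wide, 0.2 kg). A 30 mm wide nose edged with a thin steel bar (2.4 mm), which the clip catches, stands out from it to 179 mm from the hinge.
- jar_centre (a point): Centre of the spice jar with the black cap and dark green label: an upright cylinder of diameter 41 mm, 105 mm high, 0.11 kg, this point 52.5 mm above its base; z is its upright axis. It stands loose on the worktop to the left or the right of the box.
- shaker: Small shaker with a grey domed top, 44 mm in diameter, 90 mm high, loose, on the other side of the box from the jar; origin at the centre of its underside.
- timer: Red and white round kitchen timer, 68 mm in diameter, 36 mm high, loose, to the left behind; origin at the centre of its underside.
- tin: Food tin, 76 mm in diameter, 58 mm high, loose, to the right behind; origin at the centre of its underside.
There are look-alikes about, which are no part of the job. Leave any turquoise look-alike of the part that bears jar_centre alone.

How it is judged:
By the outcome, as a careful person would: the job done as asked, in the order asked, and still so for the second after the job is handed in, with the robot touching nothing.
It also fails if it takes over 67 s, if anything falls off the work surface, if the arm or the gripper's body presses on something with over 40 N, if the wrist force passes 120 N, or if a joint passes its speed limit or range.

### The arm

A 7-joint arm with a two-finger parallel gripper is mounted at the origin on a cart in front of the work surface, level with it; the furniture and walls round the work are solid. World frame = base frame: x ahead of the robot, y to its left, z up, the work surface at z = 0. Lengths are in mm, angles in rad, forces in N, time in s.
With the tool pointing down it reaches from about 400 to 750 mm from the base axis. Payload 19.5 kg.
Tool frame: the origin (TCP) lies on the centre line of the jaws, within the pads' length; the fingertips stand 25 mm ahead of it and the grasp point (between the pads) lies 6 mm ahead of it; z points along the fingers, x is the direction in which the jaws open and shut, and the axes are right-handed (so a half turn about z gives the same grasp; the last joint's range is limited). The gripper opens to 85 mm and grips with 20 to 120 N. Pads are 22 mm wide; open, the fingers measure 114 mm over their backs; the gripper's body (76 mm by 85 mm) begins 54 mm behind the grasp point. The pads swing forward as they close: fully open they stand 13 mm farther back than shut.
Start: joints at [1.164, 0.707, -0.028, 1.485, 0.022, 0.951, -0.075], TCP at [205.131, -537.14, 256.268] pointing down, gripper open.
Joint ranges: [-2.71, 2.71], [-0.32, 2.16], [-1.57, 1.52], [0, 2.45], [-1.46, 4.6], [0, 2.02], [-2.83, 2.83]. Speed limits (rad/s): [1.89, 1.89, 2.57, 2.57, 3.01, 3.01, 3.01].

### API

Orientations are given as a rotation vector (axis times angle).
In Python, from bench import r gives the robot as it stands.
- The arm moves only by the shell command python3 -m pendant 'ROWS' [OPENING] [FORCE]. ROWS is JSON, a list of rows, each an object of numbers: "tx", "ty", "tz": the shift along the tool's x, y, z in cm; "rx", "ry", "rz": the turn, a rotation vector about the tool's x, y, z in rad. In form: [{"tx": .., "ty": .., "tz": .., "rx": .., "ry": .., "rz": ..}, ...]. A call has 1 to 20 rows; each row is the pose to reach, as a shift and turn from the pose measured when the call began, along the tool's axes at that moment; what a row does not reach only later rows make up. A row lasts 1/8 s, in which the tool goes at most 62.5 mm and 10.7 degrees, less where a joint would pass 70% of its speed; a pose out of reach is approached as far as the arm can. A call with a gripper value outside its range is refused whole. OPENING is the opening, from 0 (shut) to 1 (fully open), set as the call begins (- or left out, the last holds). The fingers move at their own pace and stop on an object; FORCE is the grip in N (left out, the last holds). Time passes only in rows, so rows that repeat a pose let the fingers close. It gives the time, the measured TCP pose, the force and the opening at its end, in the units of the state.
- r.read_state(): the state, without advancing time (a new reading comes with each control period).
- r.grab_frame(name): name is "scene" or "top" or "wrist"; returns a dict with "image" (480x640x3 uint8, red, green, blue), "depth" (480x640 float32, mm along the optical axis (not along the pixel's ray), 0 where there is no reading), "intrinsics" (3x3 intrinsics, pixels), "R" (3x3) and "t" (3): a world point X has camera coordinates R X + t. Camera axes: x right, y down, z forward; pixel columns grow to the right and rows downward; lengths in mm; the calibration is good to about 2 mm. A picture is of the moment at which its call begins.
- r.sign_off(): hands the job in, once; it reports no verdict.
The state is a dict: "time": time; "joints": joint angles; "qvel": joint speeds; "joint_efforts": joint torques, N m; "ee_pos": TCP position; "ee_rot": TCP orientation; "ft_force": force on the tool from outside, world axes, zero at the start; "ft_torque": the same for the moment, N m; "grip_width": finger opening in mm.
Only numpy, scipy, OpenCV 4.12 (cv2) and the standard library are available. Lean on these libraries where they do the work, as an engineer would, in place of code of your own. Each camera call takes 0.05 s, during which the arm holds its last target. There are 200 camera calls.

## Working session

There is one attempt and no reset: what is moved stays moved. The work goes in short steps, Python scripts to look and compute and a shell command to move; the robot and the scene stay as the last step left them, time stands still between calls to the robot, and variables do not carry over. Pictures are saved under pics/ and viewed, about 8 in all and at most 12, crops included, and the job is handed in when it is done.

```bash
ls; mkdir -p pics
cat > h.py <<'E'
import numpy as np, cv2
from bench import r
from scipy.spatial.transform import Rotation as Rot
def pts(f):
    d=f["depth"];K=np.array(f["intrinsics"]);R=np.array(f["R"]);t=np.array(f["t"]).ravel()
    v,u=np.mgrid[:480,:640]
    c=np.stack([(u-K[0,2])/K[0,0]*d,(v-K[1,2])/K[1,1]*d,d],-1)
    P=(c-t)@R; P[d==0]=np.nan; return P
def ray(f,u,v,z):
    K=np.array(f["intrinsics"]);R=np.array(f["R"]);t=np.array(f["t"]).ravel()
    o=-R.T@t; w=R.T@np.linalg.solve(K,[u,v,1.]); return o+w*(z-o[2])/w[2]
def save(f,n,crop=None,s=1):
    im=f["image"][...,::-1]
    if crop: a,b,c,d=crop; im=im[b:d,a:c]
    cv2.imwrite("pics/"+n,cv2.resize(im,None,fx=s,fy=s,interpolation=cv2.INTER_CUBIC))
def local(pos,rotvec):  # target world pose -> shift cm / turn in the tool axes
    s=r.read_state();A=Rot.from_rotvec(s["ee_rot"])
    d=A.inv().apply(np.array(pos)-s["ee_pos"])/10; w=(A.inv()*Rot.from_rotvec(rotvec)).as_rotvec()
    return np.round(d,2),np.round(w,3)
E
python3 - <<'E'
from h import *
import pickle
s=r.read_state();print({k:np.round(v,3).tolist() for k,v in s.items()})
print(Rot.from_rotvec(s["ee_rot"]).as_matrix().round(3).tolist())
F={n:r.grab_frame(n) for n in("scene","top")}
pickle.dump(F,open("F0.pkl","wb"))
for n in F: save(F[n],n+"0.png"); f=F[n]; print(n,(-np.array(f["R"]).T@np.array(f["t"]).ravel()).round(0))
E
```

```text
pics
{'time': 0.0, 'joints': [1.164, 0.707, -0.028, 1.485, 0.022, 0.951, -0.076], 'qvel': [0.0, -0.001, -0.001, 0.001, 0.0, -0.0, -0.002], 'joint_efforts': [0.001, -88.321, 1.235, -23.616, 0.017, 0.007, -0.0], 'ee_pos': [205.071, -536.933, 255.83], 'ee_rot': [-2.587, 1.781, 0.001], 'ft_force': [-0.844, -0.22, 0.161], 'ft_torque': [-0.084, 0.063, 0.024], 'grip_width': 85.533}
[[0.357, -0.934, -0.0], [-0.934, -0.357, 0.001], [-0.001, 0.0, -1.0]]
scene [-123.  547.  814.]
top [ 236.   10. 1556.]
```

View pics/scene0.png

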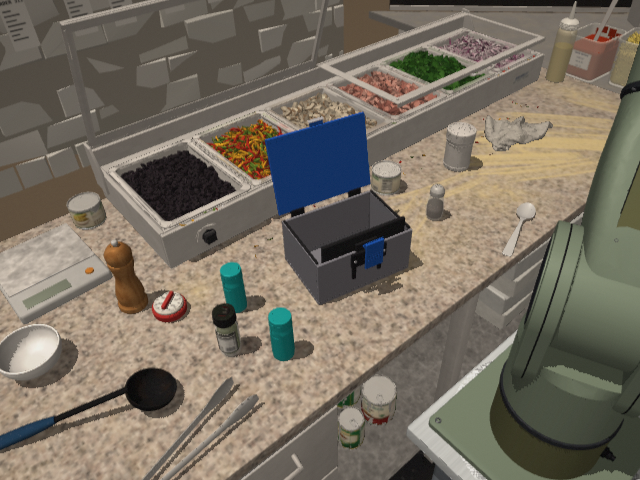

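View pics/top0.png

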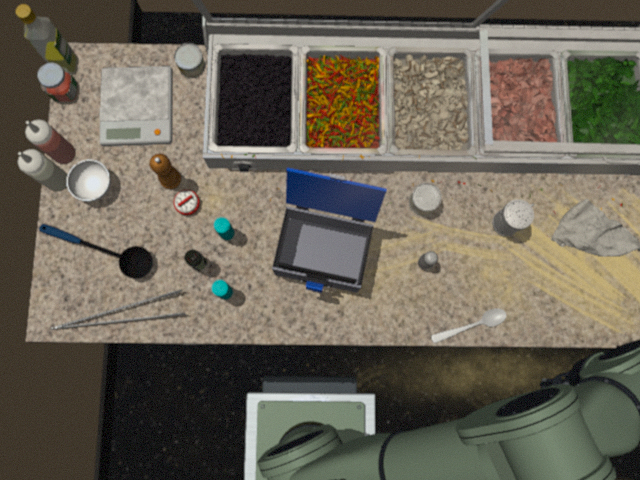

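The scene view shows the black-capped jar at (227,330). It could be confused with the turquoise cylinders at (233,288) and (282,335), the brown mill at (125,278) or the shaker at (436,203). In the top view the jar is at (197,260), the turquoise ones at (223,228) and (222,288), the shaker at (428,260), and the box at about (322,248). I choose the black cap with the label.

Run:
```python
from h import *
import pickle
F=pickle.load(open("F0.pkl","rb")); T=F["top"];S=F["scene"]
P=pts(T)
def blob(n,u0,v0,w=22):
    q=P[v0-w:v0+w,u0-w:u0+w].reshape(-1,3); q=q[q[:,2]>20]
    top=np.nanpercentile(q[:,2],95); m=q[q[:,2]>top-8]
    print(n,"top z",top.round(1),"xy",((m.max(0)+m.min(0))/2)[:2].round(1),m[:,:2].mean(0).round(1),len(m), (m.max(0)-m.min(0))[:2].round(0))
for n,u,v in(("jar",197,260),("tq1",223,228),("tq2",222,288),("shaker",428,260),("timer",186,203),("tin",426,200)): blob(n,u,v,14)
Q=pts(S)
for n,b in(("jar",(205,295,250,360)),):
    q=Q[b[1]:b[3],b[0]:b[2]].reshape(-1,3);im=S["image"][b[1]:b[3],b[0]:b[2]].reshape(-1,3)
    m=(im.max(1)<60)&(q[:,2]>60); q=q[m]; print(n,"scene cap",len(q),np.nanmedian(q,0).round(1),np.nanmax(q,0).round(1),np.nanmin(q,0).round(1))
# two-view cap
im=T["image"];m=(im[240:280,180:215].max(2)<60).astype(np.uint8);n,l,st,c=cv2.connectedComponentsWithStats(m);print(st[1:].tolist(),c[1:].round(1).tolist())
# box rim
sub=P[190:300,260:390];z=sub[...,2]
m=(z>100)&(z<114); q=sub[m][:,:2].astype(np.float32)
print("rim",len(q),cv2.minAreaRect(q))
hsv=cv2.cvtColor(im,cv2.COLOR_RGB2HSV);b=((abs(hsv[...,0].astype(int)-112)<12)&(hsv[...,1]>150))
v,u=np.nonzero(b);print("blue",u.min(),u.max(),v.min(),v.max())
lb=P[b&(np.arange(480)[:,None]<250)]; lb=lb[np.isfinite(lb[:,0])]; c=lb.mean(0);w=np.linalg.svd(lb-c,full_matrices=False)[2];print("lid c",c.round(1),"normal",w[2].round(3),"range",lb.min(0).round(0),lb.max(0).round(0))
cb=P[b&(np.arange(480)[:,None]>250)];print("clip",np.nanmedian(cb,0).round(1),np.nanmin(cb,0).round(0),np.nanmax(cb,0).round(0))
bs=cv2.cvtColor(S["image"],cv2.COLOR_RGB2HSV);bb=((abs(bs[...,0].astype(int)-112)<12)&(bs[...,1]>150))
lb=Q[:215][bb[:215]];lb=lb[np.isfinite(lb[:,0])];c=lb.mean(0);w=np.linalg.svd(lb-c,full_matrices=False)[2];print("lid(scene) c",c.round(1),"n",w[2].round(3),lb.min(0).round(0),lb.max(0).round(0))
cb=Q[225:][bb[225:]];print("clip scene",np.nanmedian(cb,0).round(1),np.nanmin(cb,0).round(0),np.nanmax(cb,0).round(0))
# rim in scene
q=Q[180:310,270:420].reshape(-1,3);m=(q[:,2]>100)&(q[:,2]<114);print("rim scene",cv2.minAreaRect(q[m][:,:2].astype(np.float32)))
save(S,"crop0.png",(190,180,430,370),3)
```

```text
jar top z 111.3 xy [473.2 291.5] [472.3 291. ] 184 [37. 39.]
tq1 top z 111.3 xy [553.2 223.7] [554.3 223.9] 180 [39. 37.]
tq2 top z 111.7 xy [399.8 221.5] [400.1 222.2] 189 [39. 39.]
shaker top z 93.3 xy [ 482.2 -292.7] [ 482.8 -293.2] 104 [30. 30.]
timer top z 38.1 xy [631.7 328.9] [631.3 330.4] 172 [56. 56.]
tin top z 62.4 xy [ 642.2 -289.4] [ 644.2 -289.8] 447 [68. 69.]
jar scene cap 491 [464.5 294.5 103. ] [490.2 312.  107.8] [451.1 271.8  60.4]
[[5, 10, 22, 22, 290], [30, 25, 2, 3, 4]] [[15.3, 19.6], [30.2, 25.8]]
rim 743 ((489.6011962890625, -22.022201538085938), (220.10206604003906, 192.0761260986328), 78.6899185180664)
blue 41 639 0 476
lid c [631.3  95.5 168.3] normal [-0.65  -0.249 -0.718] range [ 521. -804. -920.] [1739.  766.  292.]
clip [205.3  66.2  27. ] [ -211. -1295.  -915.] [501. 767. 746.]
lid(scene) c [603.7 -39.3 204.1] n [ 0.958 -0.195 -0.21 ] [ 563. -157.  118.] [645.  69. 290.]
clip scene [399.1   3.5 110.7] [392. -54.   8.] [547. 675. 149.]
rim scene ((496.69293212890625, -4.58123779296875), (284.8547058105469, 399.059814453125), 54.68816375732422)
```

View pics/crop0.png

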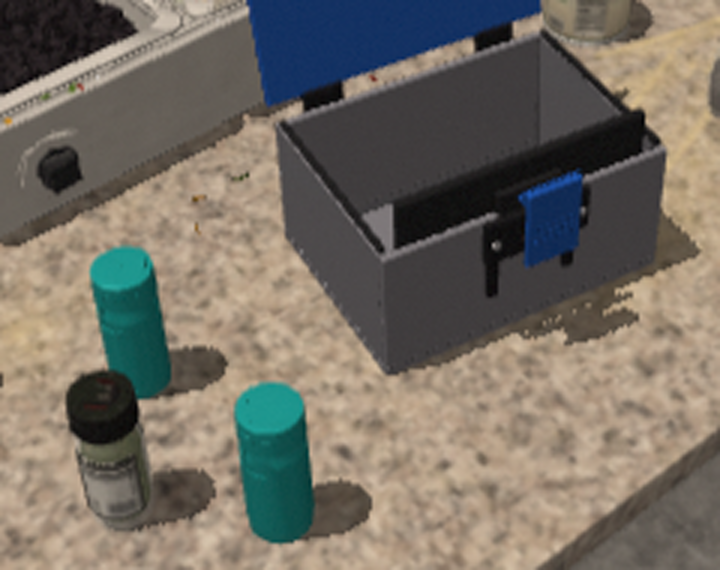

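The crop confirms the choice: black cap and labelled body at crop (105,405). The turquoise twins are at (120,265) and (270,395). Box yaw comes out at about -0.20 from both the rim and the lid normal. Its centre is about (505,-21), with the lid near 1.78. Next I work out the hover above the jar.

```bash
cat >> h.py <<'E'
YAW=-0.20; C=np.array([505.,-21,0])
def down(a): # tool down, tool x at world angle a
    x=np.array([np.cos(a),np.sin(a),0]);z=np.array([0,0,-1.]);return Rot.from_matrix(np.column_stack([x,np.cross(z,x),z])).as_rotvec()
GA=np.pi/2+YAW
def box(x,y,z): c,s=np.cos(YAW),np.sin(YAW);return C+np.array([c*x-s*y,s*x+c*y,z])
E
python3 - <<'E'
from h import *
for p in([400,-300,256],[430,0,256],[473,291,240]): print(local(p,down(GA)))
E
```

```text
(array([-15.18, -26.66,   0.  ]), array([-1.000e-03,  0.000e+00, -2.577e+00]))
(array([-4.214e+01, -4.017e+01,  3.000e-02]), array([-1.000e-03,  0.000e+00, -2.577e+00]))
(array([-67.79, -54.57,   1.65]), array([-1.000e-03,  0.000e+00, -2.577e+00]))
```

```bash
python3 -m pendant '[{"tx":-5,"ty":-9,"rz":-0.18},{"tx":-10,"ty":-18,"rz":-0.36},{"tx":-15.2,"ty":-26.7,"rz":-0.54},{"tx":-20,"ty":-29,"rz":-0.72},{"tx":-25,"ty":-32,"rz":-0.9},{"tx":-30,"ty":-34,"rz":-1.08},{"tx":-36,"ty":-37,"rz":-1.26},{"tx":-42,"ty":-40,"rz":-1.44},{"tx":-47,"ty":-43,"rz":-1.62},{"tx":-52,"ty":-46,"rz":-1.8},{"tx":-57,"ty":-49,"rz":-1.98},{"tx":-62,"ty":-52,"rz":-2.16},{"tx":-67.8,"ty":-54.6,"rz":-2.34},{"tx":-67.8,"ty":-54.6,"tz":1.6,"rz":-2.5},{"tx":-67.8,"ty":-54.6,"tz":1.6,"rz":-2.577},{"tx":-67.8,"ty":-54.6,"tz":1.6,"rz":-2.577},{"tx":-67.8,"ty":-54.6,"tz":1.6,"rz":-2.577}]' 1 40
python3 - <<'E'
from h import *
s=r.read_state();print(s["time"],s["ee_pos"],s["joints"],s["ft_force"]);print(local([473,291,240],down(GA)))
f=r.grab_frame("wrist");print((-np.array(f["R"]).T@np.array(f["t"]).ravel()).round(0)); P=pts(f)
save(f,"w1.png")
z=P[...,2]
n,l,st,c=cv2.connectedComponentsWithStats(((z>90)&(z<125)).astype(np.uint8))
for i in range(1,n):
    if st[i,4]>300:
        q=P[l==i];(x,y),rad=cv2.minEnclosingCircle(q[:,:2].astype(np.float32)); print(c[i].round(0),st[i,4],"c",round(x,1),round(y,1),"r",round(rad,1),"z",np.median(q[:,2]).round(1),f["image"][l==i].mean(0).round(0))
E
```

```text
0.1 [ 205.07362775 -536.97379843  255.87523463] [ 1.16428394  0.70705116 -0.02760638  1.48492289  0.02198789  0.950893
 -0.07551641] [-0.43156718  0.41545417 -0.43475638]
(array([-67.79, -54.57,   1.65]), array([-1.000e-03,  0.000e+00, -2.577e+00]))
[ 276. -510.  373.]$[0]: bad value
```

View pics/w1.png

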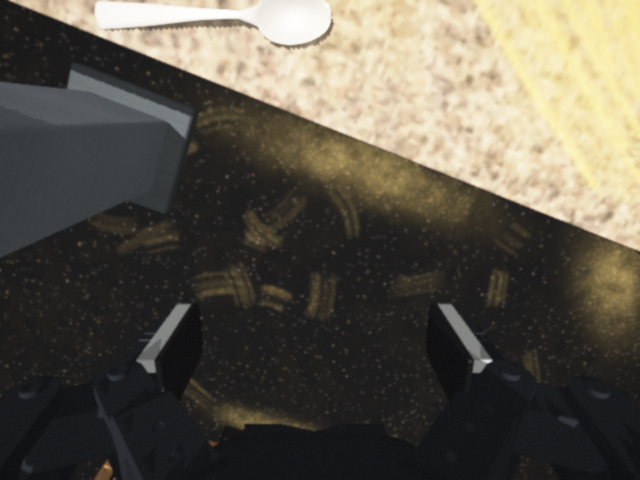

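The move was refused because every row needs all six keys. The arm hasn't moved, and the wrist view shows only the spoon at (290,15) and the table edge. I'll resend with full rows.

```bash
cat > look.py <<'E'
from h import *
s=r.read_state();print(round(s["time"],2),s["ee_pos"].round(1) if hasattr(s["ee_pos"],"round") else s["ee_pos"],np.round(s["joints"],2));print(local([473,291,240],down(GA)))
f=r.grab_frame("wrist");print((-np.array(f["R"]).T@np.array(f["t"]).ravel()).round(0)); P=pts(f)
save(f,"w2.png")
z=P[...,2]
n,l,st,c=cv2.connectedComponentsWithStats(((z>90)&(z<125)).astype(np.uint8))
for i in range(1,n):
    if st[i,4]>300:
        q=P[l==i];(x,y),rad=cv2.minEnclosingCircle(q[:,:2].astype(np.float32)); print(c[i].round(0),st[i,4],"c",round(x,1),round(y,1),"r",round(rad,1),"z",np.median(q[:,2]).round(1),f["image"][l==i].mean(0).round(0))
E
python3 -m pendant '[{"tx":-5,"ty":-9,"tz":0,"rx":0,"ry":0,"rz":-0.18},{"tx":-10,"ty":-18,"tz":0,"rx":0,"ry":0,"rz":-0.36},{"tx":-15.2,"ty":-26.7,"tz":0,"rx":0,"ry":0,"rz":-0.54},{"tx":-20,"ty":-29,"tz":0,"rx":0,"ry":0,"rz":-0.72},{"tx":-25,"ty":-32,"tz":0,"rx":0,"ry":0,"rz":-0.9},{"tx":-30,"ty":-34,"tz":0,"rx":0,"ry":0,"rz":-1.08},{"tx":-36,"ty":-37,"tz":0,"rx":0,"ry":0,"rz":-1.26},{"tx":-42,"ty":-40,"tz":0,"rx":0,"ry":0,"rz":-1.44},{"tx":-47,"ty":-43,"tz":0,"rx":0,"ry":0,"rz":-1.62},{"tx":-52,"ty":-46,"tz":0,"rx":0,"ry":0,"rz":-1.8},{"tx":-57,"ty":-49,"tz":0,"rx":0,"ry":0,"rz":-1.98},{"tx":-62,"ty":-52,"tz":0,"rx":0,"ry":0,"rz":-2.16},{"tx":-67.8,"ty":-54.6,"tz":0,"rx":0,"ry":0,"rz":-2.34},{"tx":-67.8,"ty":-54.6,"tz":1.6,"rx":0,"ry":0,"rz":-2.5},{"tx":-67.8,"ty":-54.6,"tz":1.6,"rx":0,"ry":0,"rz":-2.577},{"tx":-67.8,"ty":-54.6,"tz":1.6,"rx":0,"ry":0,"rz":-2.577},{"tx":-67.8,"ty":-54.6,"tz":1.6,"rx":0,"ry":0,"rz":-2.577}]' 1 40 && python3 look.py
```

```text
time: 2.28
ee_pos: [473.4, 290.2, 240.6]
ee_rot: [-2.434, -1.986, 0.0]
ft_force: [0.2, -0.9, 0.6]
grip_width: 85.4
2.27 [473.4 290.2 240.6] [-0.28  0.76 -0.65  1.57  0.52  0.99  0.28]
(array([ 0.06, -0.06,  0.06]), array([-0.   , -0.   , -0.002]))
[400. 306. 358.]
[191. 143.] 3428 c 400.5 223.2 r 20.7 z 104.8 [ 2. 82. 79.]
[315. 227.] 2785 c 473.3 291.5 r 20.4 z 104.8 [22. 20. 16.]
[ 45. 304.] 4915 c 503.3 70.0 r 63.8 z 105.2 [45. 44. 46.]
[251. 343.] 2399 c 554.7 224.6 r 20.9 z 104.7 [  5. 127. 121.]
```

The wrist camera puts the jar at (473.3, 291.5) with its top at 105, which agrees with the top view. I'll descend, close and lift.

```bash
python3 -m pendant '[{"tx":0.1,"ty":0,"tz":5,"rx":0,"ry":0,"rz":0},{"tx":0.1,"ty":0,"tz":10,"rx":0,"ry":0,"rz":0},{"tx":0.1,"ty":0,"tz":13,"rx":0,"ry":0,"rz":0},{"tx":0.1,"ty":0,"tz":15.2,"rx":0,"ry":0,"rz":0},{"tx":0.1,"ty":0,"tz":15.2,"rx":0,"ry":0,"rz":0},{"tx":0.1,"ty":0,"tz":15.2,"rx":0,"ry":0,"rz":0}]' 1 40
python3 -m pendant '[{"tx":0,"ty":0,"tz":0,"rx":0,"ry":0,"rz":0},{"tx":0,"ty":0,"tz":0,"rx":0,"ry":0,"rz":0},{"tx":0,"ty":0,"tz":0,"rx":0,"ry":0,"rz":0},{"tx":0,"ty":0,"tz":0,"rx":0,"ry":0,"rz":0},{"tx":0,"ty":0,"tz":0,"rx":0,"ry":0,"rz":0},{"tx":0,"ty":0,"tz":0,"rx":0,"ry":0,"rz":0},{"tx":0,"ty":0,"tz":0,"rx":0,"ry":0,"rz":0},{"tx":0,"ty":0,"tz":0,"rx":0,"ry":0,"rz":0}]' 0 40
python3 - <<'E'
from h import *
s=r.read_state();z=s["ee_pos"][2]
print(s["ee_pos"],local([473.3,291.5,z+185],down(GA)),local(box(5,0,z+185),down(GA)))
E
```

```text
time: 3.08
ee_pos: [474.2, 291.0, 89.8]
ee_rot: [2.435, 1.985, 0.002]
ft_force: [-0.3, 0.4, -0.2]
grip_width: 85.3
time: 4.08
ee_pos: [474.4, 291.2, 90.4]
ee_rot: [2.435, 1.985, 0.003]
ft_force: [0.0, -1.0, 8.8]
grip_width: 39.7
[474.40239252 291.15310229  90.3665937 ] (array([  0.04,  -0.09, -18.5 ]), array([ 0.002, -0.001, -0.003])) (array([-29.93,   9.82, -18.53]), array([ 0.002, -0.001, -0.003]))
```

```bash
python3 -m pendant '[{"tx":0,"ty":0,"tz":-4,"rx":0,"ry":0,"rz":0},{"tx":0,"ty":0,"tz":-9,"rx":0,"ry":0,"rz":0},{"tx":0,"ty":0,"tz":-14,"rx":0,"ry":0,"rz":0},{"tx":0,"ty":0,"tz":-18.5,"rx":0,"ry":0,"rz":0},{"tx":-5,"ty":1.6,"tz":-18.5,"rx":0,"ry":0,"rz":0},{"tx":-10,"ty":3.3,"tz":-18.5,"rx":0,"ry":0,"rz":0},{"tx":-15,"ty":4.9,"tz":-18.5,"rx":0,"ry":0,"rz":0},{"tx":-20,"ty":6.5,"tz":-18.5,"rx":0,"ry":0,"rz":0},{"tx":-25,"ty":8.1,"tz":-18.5,"rx":0,"ry":0,"rz":0},{"tx":-29.9,"ty":9.8,"tz":-18.5,"rx":0,"ry":0,"rz":0},{"tx":-29.9,"ty":9.8,"tz":-18.5,"rx":0,"ry":0,"rz":0},{"tx":-29.9,"ty":9.8,"tz":-18.5,"rx":0,"ry":0,"rz":0}]' - 40
python3 - <<'E'
from h import *
import pickle
s=r.read_state();print(s["ee_pos"],s["grip_width"],local(box(5,0,275),down(GA)))
F={n:r.grab_frame(n) for n in("wrist","top","scene")};pickle.dump(F,open("F1.pkl","wb"))
f=F["wrist"];P=pts(f);im=f["image"]
a=im.copy();g=F["scene"]["image"]
cv2.imwrite("pics/w3.png",cv2.resize(np.hstack([a,g])[...,::-1],(800,300)))
Bx=P-C;c_,s_=np.cos(YAW),np.sin(YAW);bx=np.stack([c_*Bx[...,0]+s_*Bx[...,1],-s_*Bx[...,0]+c_*Bx[...,1],Bx[...,2]],-1)
m=(bx[...,2]>102)&(bx[...,2]<112)&(abs(bx[...,0])<130)&(abs(bx[...,1])<140)
q=P[m][:,:2].astype(np.float32);print("rim",cv2.minAreaRect(q))
# rim inner grey: side walls, front wall in box frame
b=bx[m];print("y ext",np.percentile(b[:,1],[.5,99.5]).round(1),"x ext",np.percentile(b[:,0],[.5,99.5]).round(1))
m=(bx[...,2]>120)&(bx[...,2]<150)&(bx[...,0]<-40)&(abs(bx[...,1])<110);b=bx[m];print("seal/clip",len(b),np.percentile(b,[1,50,99],axis=0).round(1).tolist())
hsv=cv2.cvtColor(im,cv2.COLOR_RGB2HSV);bl=(abs(hsv[...,0].astype(int)-112)<12)&(hsv[...,1]>150)&(bx[...,2]>60)
print(bl.sum());b=bx[bl&(bx[...,0]<0)];print("clip",len(b),np.percentile(b,[2,50,98],axis=0).round(1).tolist() if len(b) else 0)
E
```

```text
time: 5.58
ee_pos: [509.6, -21.1, 275.2]
ee_rot: [-2.435, -1.985, -0.004]
ft_force: [0.5, 1.3, -1.1]
grip_width: 39.8
[509.59486632 -21.0632814  275.18093621] 39.82813082177801 (array([-0.08,  0.05,  0.02]), array([ 0.002, -0.002, -0.003]))
rim ((499.0331115722656, -23.621368408203125), (219.9317626953125, 171.33628845214844), 78.39192962646484)
y ext [-112.3  105. ] x ext [-90.9  79.6]
seal/clip 6592 [[-108.8, -93.9, 122.7], [-72.3, -3.4, 141.0], [-65.9, 86.7, 146.9]]
11103
clip 2244 [[-108.8, -39.2, 132.9], [-100.2, -4.2, 143.1], [-2.2, 32.6, 335.3]]
```

View pics/w3.png

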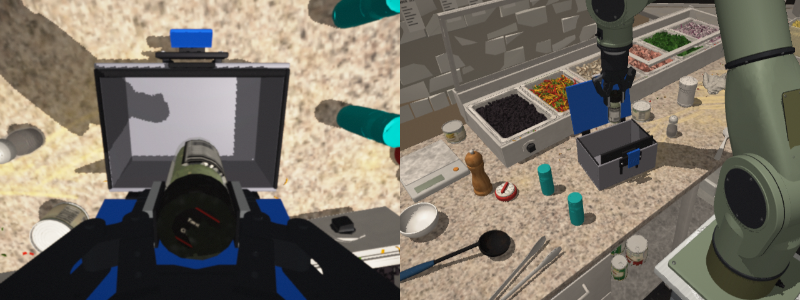

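The rim and seal both say the box centre is 3.5 mm further to -y, so I update it to C ≈ (504.3,-24.5). The wrist view shows the jar held at (190,190), above an empty, open box. Now I lower it.

```bash
sed -i 's/^YAW=.*/YAW=-0.202; C=np.array([504.3,-24.5,0])/' h.py
python3 -m pendant '[{"tx":-0.4,"ty":0,"tz":4,"rx":0,"ry":0,"rz":0},{"tx":-0.4,"ty":0,"tz":8,"rx":0,"ry":0,"rz":0},{"tx":-0.4,"ty":0,"tz":12,"rx":0,"ry":0,"rz":0},{"tx":-0.4,"ty":0,"tz":15,"rx":0,"ry":0,"rz":0},{"tx":-0.4,"ty":0,"tz":16.5,"rx":0,"ry":0,"rz":0},{"tx":-0.4,"ty":0,"tz":17.3,"rx":0,"ry":0,"rz":0},{"tx":-0.4,"ty":0,"tz":17.6,"rx":0,"ry":0,"rz":0},{"tx":-0.4,"ty":0,"tz":17.6,"rx":0,"ry":0,"rz":0}]' - 40
python3 -m pendant '[{"tx":0,"ty":0,"tz":0.1,"rx":0,"ry":0,"rz":0},{"tx":0,"ty":0,"tz":0.2,"rx":0,"ry":0,"rz":0},{"tx":0,"ty":0,"tz":0.2,"rx":0,"ry":0,"rz":0}]' - 40
```

```text
time: 6.72
ee_pos: [509.5, -24.2, 99.7]
ee_rot: [2.433, 1.986, 0.005]
ft_force: [0.1, -0.4, -1.4]
grip_width: 39.9
time: 7.1
ee_pos: [509.5, -24.3, 97.8]
ee_rot: [2.433, 1.986, 0.005]
ft_force: [0.2, 0.8, -1.3]
grip_width: 40.0
```

```bash
python3 -m pendant '[{"tx":0,"ty":0,"tz":0.1,"rx":0,"ry":0,"rz":0},{"tx":0,"ty":0,"tz":0.2,"rx":0,"ry":0,"rz":0},{"tx":0,"ty":0,"tz":0.2,"rx":0,"ry":0,"rz":0}]' - 40
python3 -m pendant '[{"tx":0,"ty":0,"tz":0,"rx":0,"ry":0,"rz":0},{"tx":0,"ty":0,"tz":0,"rx":0,"ry":0,"rz":0},{"tx":0,"ty":0,"tz":0,"rx":0,"ry":0,"rz":0},{"tx":0,"ty":0,"tz":0,"rx":0,"ry":0,"rz":0},{"tx":0,"ty":0,"tz":0,"rx":0,"ry":0,"rz":0}]' 0.85 40
```

```text
time: 7.48
ee_pos: [509.7, -24.2, 96.3]
ee_rot: [2.432, 1.986, 0.006]
ft_force: [-1.3, -0.5, 14.6]
grip_width: 39.6
time: 8.1
ee_pos: [509.7, -24.2, 96.3]
ee_rot: [2.432, 1.986, 0.005]
ft_force: [-0.0, -0.2, 0.1]
grip_width: 72.7
```

The jar touched the floor (14.6 N felt) and has been released. I'll lift out over it, check that it stands upright and check the clearances behind the lid.

```bash
python3 -m pendant '[{"tx":0,"ty":0,"tz":-2,"rx":0,"ry":0,"rz":0},{"tx":0,"ty":0,"tz":-5,"rx":0,"ry":0,"rz":0},{"tx":0,"ty":0,"tz":-10,"rx":0,"ry":0,"rz":0},{"tx":0,"ty":0,"tz":-15,"rx":0,"ry":0,"rz":0},{"tx":0,"ty":0,"tz":-20,"rx":0,"ry":0,"rz":0},{"tx":0,"ty":0,"tz":-26,"rx":0,"ry":0,"rz":0},{"tx":0,"ty":0,"tz":-26,"rx":0,"ry":0,"rz":0}]' 0.85 40
python3 - <<'E'
from h import *
import pickle
F={n:r.grab_frame(n) for n in("wrist","top","scene")};pickle.dump(F,open("F2.pkl","wb"))
def tobox(P):
    B=P-C;c,s=np.cos(YAW),np.sin(YAW);return np.stack([c*B[...,0]+s*B[...,1],-s*B[...,0]+c*B[...,1],B[...,2]],-1)
b=tobox(pts(F["wrist"]));m=(abs(b[...,0])<60)&(abs(b[...,1])<90)&(b[...,2]>95)&(b[...,2]<130)
q=b[m];print("jar in box",len(q),np.median(q,0).round(1),np.ptp(q,0).round(1), cv2.minEnclosingCircle(q[:,:2].astype(np.float32)))
S=F["scene"];b=tobox(pts(S));h=cv2.cvtColor(S["image"],cv2.COLOR_RGB2HSV);m=(abs(h[...,0].astype(int)-112)<12)&(h[...,1]>150)&(b[...,2]>130)&(b[...,0]>60)&(b[...,0]<160)&(abs(b[...,1])<130)
q=b[m];c=q.mean(0);w=np.linalg.svd(q-c,full_matrices=False)[2];print("lid",c,w[2],np.percentile(q,[1,99],axis=0))
P=pts(F["top"]);b=tobox(pts(F["top"]))
for x in range(110,330,20):
    m=(abs(b[...,0]-x)<10)&(abs(b[...,1])<90); print(x,np.nanmedian(b[m][:,2]).round(0),np.nanmax(b[m][:,2]).round(0),end=" | ")
print()
for p in([5,35,355],[165,35,355],[165,35,268],[0,35,268]): print(p,box(*p).round(0),local(box(*p),down(GA)))
save(F["wrist"],"w4.png",s=.8)
E
```

```text
time: 8.98
ee_pos: [509.4, -24.0, 359.7]
ee_rot: [2.43, 1.983, 0.012]
ft_force: [0.1, 0.4, -0.9]
grip_width: 72.6
jar in box 1420 [  2.8   1.4 110.8] [39.7 38.8 18.5] ((4.316011905670166, 1.5953444242477417), 20.248153686523438)
lid [101.10099718   6.30807179 207.46587461] [-9.77597636e-01  2.45647772e-05  2.10482449e-01] [[  83.52989108 -107.60754441  131.53089203]
 [ 118.02889032  110.73054251  280.12551626]]
  return np.nanmean(a, axis, out=out, keepdims=keepdims)
Traceback (most recent call last):
ValueError: zero-size array to reduction operation fmax which has no identity
```

The jar stands upright at box (4, 1.6) with its top at 110.8, as expected. The lid is at 1.78.

Run:
```python
from h import *
import pickle
F=pickle.load(open("F2.pkl","rb"))
G=pickle.load(open("F0.pkl","rb"))
B=pts(G["top"])-C;c,s=np.cos(YAW),np.sin(YAW);b=np.stack([c*B[...,0]+s*B[...,1],-s*B[...,0]+c*B[...,1],B[...,2]],-1)
for x in range(130,330,20):
    m=(abs(b[...,0]-x)<10)&(abs(b[...,1])<90); q=b[m][:,2]; print(x,len(q),(np.median(q).round(0),q.max().round(0)) if len(q) else "",end=" | ")
print()
for p in([5,35,355],[165,35,355],[165,35,268],[0,35,268]): print(p,box(*p).round(0),local(box(*p),down(GA)))
```

```text
130 112 (np.float64(284.0), np.float64(301.0)) | 150 0  | 170 0  | 190 0  | 210 494 (np.float64(35.0), np.float64(114.0)) | 230 1034 (np.float64(73.0), np.float64(121.0)) | 250 593 (np.float64(105.0), np.float64(121.0)) | 270 487 (np.float64(99.0), np.float64(123.0)) | 290 548 (np.float64(99.0), np.float64(119.0)) | 310 539 (np.float64(101.0), np.float64(128.0)) | 
[5, 35, 355] [516.   9. 355.] (array([3.43, 0.09, 0.06]), array([ 0.002, -0.001,  0.001]))
[165, 35, 355] [673. -23. 355.] (array([ 3.42, 16.09,  0.1 ]), array([ 0.002, -0.001,  0.001]))
[165, 35, 268] [673. -23. 268.] (array([ 3.41, 16.07,  8.8 ]), array([ 0.002, -0.001,  0.001]))
[0, 35, 268] [511.  10. 268.] (array([ 3.42, -0.43,  8.76]), array([ 0.002, -0.001,  0.001]))
```

The containers behind are at most 128 high, so there is room. I'll shut the jaws and go over the lid.

```bash
python3 -m pendant '[{"tx":1.7,"ty":0,"tz":0,"rx":0,"ry":0,"rz":0},{"tx":3.4,"ty":3,"tz":0,"rx":0,"ry":0,"rz":0},{"tx":3.4,"ty":7,"tz":0,"rx":0,"ry":0,"rz":0},{"tx":3.4,"ty":11,"tz":0,"rx":0,"ry":0,"rz":0},{"tx":3.4,"ty":14,"tz":0,"rx":0,"ry":0,"rz":0},{"tx":3.4,"ty":16.1,"tz":0,"rx":0,"ry":0,"rz":0},{"tx":3.4,"ty":16.1,"tz":0,"rx":0,"ry":0,"rz":0},{"tx":3.4,"ty":16.1,"tz":0,"rx":0,"ry":0,"rz":0}]' 0 40
python3 -c "
from h import *
s=r.read_state();print(np.round(s['joints'],2),local(box(165,35,268),down(GA)))"
```

```text
time: 10.12
ee_pos: [672.8, -22.6, 355.5]
ee_rot: [2.432, 1.988, 0.003]
ft_force: [-1.0, -0.0, -0.7]
grip_width: 0.1
[ 0.2   0.87 -0.71  0.82  0.52  1.58  1.07] (array([-0.08,  0.02,  8.75]), array([ 0.002, -0.001,  0.001]))
```

```bash
python3 -m pendant '[{"tx":0,"ty":0,"tz":3,"rx":0,"ry":0,"rz":0},{"tx":0,"ty":0,"tz":6,"rx":0,"ry":0,"rz":0},{"tx":0,"ty":0,"tz":8.7,"rx":0,"ry":0,"rz":0},{"tx":0,"ty":0,"tz":8.7,"rx":0,"ry":0,"rz":0},{"tx":0,"ty":-1.5,"tz":8.7,"rx":0,"ry":0,"rz":0},{"tx":0,"ty":-3,"tz":8.7,"rx":0,"ry":0,"rz":0},{"tx":0,"ty":-4,"tz":8.7,"rx":0,"ry":0,"rz":0},{"tx":0,"ty":-5,"tz":8.7,"rx":0,"ry":0,"rz":0}]' 0 40
python3 -m pendant '[{"tx":0,"ty":-1,"tz":0,"rx":0,"ry":0,"rz":0},{"tx":0,"ty":-2,"tz":0,"rx":0,"ry":0,"rz":0},{"tx":0,"ty":-3,"tz":0,"rx":0,"ry":0,"rz":0},{"tx":0,"ty":-4,"tz":0,"rx":0,"ry":0,"rz":0}]' 0 40
python3 -c "
from h import *
s=r.read_state();print(local(box(-5,35,268),down(GA)))"
```

```text
time: 11.12
ee_pos: [623.8, -12.2, 270.2]
ee_rot: [2.431, 1.987, 0.005]
ft_force: [0.3, -0.3, 0.9]
grip_width: 0.5
time: 11.62
ee_pos: [584.5, -4.0, 271.6]
ee_rot: [2.43, 1.986, 0.007]
ft_force: [1.4, 0.0, -1.7]
grip_width: -0.0
(array([-0.11, -7.95,  0.31]), array([ 0.006, -0.002,  0.001]))
```

```bash
python3 -m pendant '[{"tx":0,"ty":-1,"tz":0.2,"rx":0,"ry":0,"rz":0},{"tx":0,"ty":-2,"tz":0.3,"rx":0,"ry":0,"rz":0},{"tx":0,"ty":-3,"tz":0.3,"rx":0,"ry":0,"rz":0},{"tx":0,"ty":-4,"tz":0.3,"rx":0,"ry":0,"rz":0},{"tx":0,"ty":-5,"tz":0.3,"rx":0,"ry":0,"rz":0},{"tx":0,"ty":-6,"tz":0.3,"rx":0,"ry":0,"rz":0},{"tx":0,"ty":-7,"tz":0.3,"rx":0,"ry":0,"rz":0},{"tx":0,"ty":-8,"tz":0.3,"rx":0,"ry":0,"rz":0},{"tx":0,"ty":-8.5,"tz":0.3,"rx":0,"ry":0,"rz":0},{"tx":0,"ty":-8.5,"tz":0.3,"rx":0,"ry":0,"rz":0}]' 0 40
python3 - <<'E'
from h import *
S=r.grab_frame("scene");B=pts(S)-C;c,s=np.cos(YAW),np.sin(YAW);b=np.stack([c*B[...,0]+s*B[...,1],-s*B[...,0]+c*B[...,1],B[...,2]],-1)
h=cv2.cvtColor(S["image"],cv2.COLOR_RGB2HSV);m=(abs(h[...,0].astype(int)-112)<12)&(h[...,1]>150)&(b[...,2]>120)&(b[...,0]>-95)&(b[...,0]<160)&(abs(b[...,1])<130)
q=b[m];w=np.linalg.svd(q-q.mean(0),full_matrices=False)[2];print("lid",q.mean(0),w[2],np.percentile(q,[1,99],axis=0).round(0).tolist())
save(S,"s5.png",(200,120,460,330),2)
E
```

```text
time: 12.88
ee_pos: [501.2, 13.0, 268.2]
ee_rot: [2.43, 1.986, 0.008]
ft_force: [-0.3, 0.4, 0.1]
grip_width: -0.4
lid [ -2.21872849  18.51241483 201.07378802] [ 0.7049717  -0.00591021  0.7092108 ] [[-39.0, -104.0, 123.0], [78.0, 112.0, 239.0]]
```

View pics/s5.png

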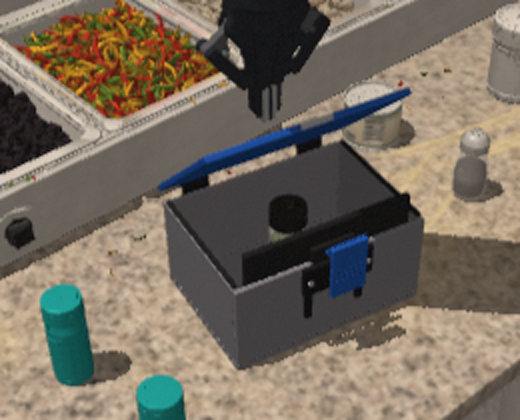

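The lid is sinking (now about 0.79) and the jar still stands at crop (288,210). I'll wait for the lid to settle.

```bash
python3 -m pendant '[{"tx":0,"ty":0,"tz":0,"rx":0,"ry":0,"rz":0},{"tx":0,"ty":0,"tz":0,"rx":0,"ry":0,"rz":0},{"tx":0,"ty":0,"tz":0,"rx":0,"ry":0,"rz":0},{"tx":0,"ty":0,"tz":0,"rx":0,"ry":0,"rz":0},{"tx":0,"ty":0,"tz":0,"rx":0,"ry":0,"rz":0},{"tx":0,"ty":0,"tz":0,"rx":0,"ry":0,"rz":0},{"tx":0,"ty":0,"tz":0,"rx":0,"ry":0,"rz":0},{"tx":0,"ty":0,"tz":0,"rx":0,"ry":0,"rz":0},{"tx":0,"ty":0,"tz":0,"rx":0,"ry":0,"rz":0},{"tx":0,"ty":0,"tz":0,"rx":0,"ry":0,"rz":0},{"tx":0,"ty":0,"tz":0,"rx":0,"ry":0,"rz":0},{"tx":0,"ty":0,"tz":0,"rx":0,"ry":0,"rz":0},{"tx":-1,"ty":-1,"tz":0,"rx":0,"ry":0,"rz":0},{"tx":-2,"ty":-2,"tz":0,"rx":0,"ry":0,"rz":0},{"tx":-3.4,"ty":-2.5,"tz":0,"rx":0,"ry":0,"rz":0},{"tx":-3.4,"ty":-2.5,"tz":0,"rx":0,"ry":0,"rz":0},{"tx":-3.4,"ty":-2.5,"tz":0,"rx":0,"ry":0,"rz":0},{"tx":-3.4,"ty":-2.5,"tz":0,"rx":0,"ry":0,"rz":0},{"tx":-3.4,"ty":-2.5,"tz":0,"rx":0,"ry":0,"rz":0},{"tx":-3.4,"ty":-2.5,"tz":0,"rx":0,"ry":0,"rz":0}]' 0 40
cat > lid.py <<'E'
from h import *
import sys
def lid():
    for n in("scene","top","wrist"):
        S=r.grab_frame(n);B=pts(S)-C;c,s=np.cos(YAW),np.sin(YAW);b=np.stack([c*B[...,0]+s*B[...,1],-s*B[...,0]+c*B[...,1],B[...,2]],-1)
        h=cv2.cvtColor(S["image"],cv2.COLOR_RGB2HSV);box_=(b[...,2]>110)&(b[...,2]<180)&(b[...,0]>-80)&(b[...,0]<70)&(abs(b[...,1])<105)
        q=b[(abs(h[...,0].astype(int)-112)<12)&(h[...,1]>150)&box_]
        if len(q)>200:
            w=np.linalg.svd(q-np.median(q,0),full_matrices=False)[2][2];w*=np.sign(w[2]);m=q.mean(0)
            print(n,"lid ang",round(float(np.arctan2(w[0],w[2])),3),"resid at -58:",(m[2]-w[0]/w[2]*(-58-m[0])).round(1),len(q))
        p=b[box_&(h[...,1]<50)&(h[...,2]>150)]
        if len(p)>30: print(n,"pad",np.median(p,0).round(1),((p.max(0)+p.min(0))/2).round(1),len(p))
        save(S,sys.argv[1]+n+".png")
lid()
s=r.read_state();print(s["ee_pos"],s["ft_force"],local(box(-56,0,180),down(GA)))
E
python3 lid.py A
```

```text
time: 15.42
ee_pos: [470.1, -15.2, 267.9]
ee_rot: [2.43, 1.986, 0.008]
ft_force: [-0.7, -0.7, 0.7]
grip_width: 0.2
scene lid ang 0.14 resid at -58: 147.1 4002
scene pad [-61.3   6.9 150.9] [-57.1   2.4 151.3] 85
top lid ang 0.135 resid at -58: 150.3 1120
top pad [-62.8   6.2 153.7] [-61.3   4.6 155. ] 55
wrist lid ang 0.146 resid at -58: 148.5 50539
wrist pad [-60.4   5.  151.7] [-55.9   0.8 150.8] 1317
[470.10579438 -15.36069344 267.94898349] [-0.03180207  0.46593035  1.43294216] (array([-0.22, -2.12,  8.78]), array([ 0.006, -0.002,  0.001]))
```

The pad is at box (-56, 0.8) with its top at 151, and the lid rests at 0.14. I'll move above the pad.

```bash
python3 -m pendant '[{"tx":-0.1,"ty":-2.1,"tz":0,"rx":0,"ry":0,"rz":0},{"tx":-0.1,"ty":-2.1,"tz":3,"rx":0,"ry":0,"rz":0},{"tx":-0.1,"ty":-2.1,"tz":6,"rx":0,"ry":0,"rz":0},{"tx":-0.1,"ty":-2.1,"tz":8.3,"rx":0,"ry":0,"rz":0},{"tx":-0.1,"ty":-2.1,"tz":8.5,"rx":0,"ry":0,"rz":0},{"tx":-0.1,"ty":-2.1,"tz":8.5,"rx":0,"ry":0,"rz":0}]' 0 40
python3 -c "
from h import *
print(local(box(-56,0,180),down(GA)))"
python3 -m pendant '[{"tx":0,"ty":0,"tz":0.1,"rx":0,"ry":0,"rz":0},{"tx":0,"ty":0,"tz":0.2,"rx":0,"ry":0,"rz":0},{"tx":0,"ty":0,"tz":0.3,"rx":0,"ry":0,"rz":0},{"tx":0,"ty":0,"tz":0.4,"rx":0,"ry":0,"rz":0}]' 0 40
python3 -m pendant '[{"tx":0,"ty":0,"tz":0.1,"rx":0,"ry":0,"rz":0},{"tx":0,"ty":0,"tz":0.2,"rx":0,"ry":0,"rz":0},{"tx":0,"ty":0,"tz":0.2,"rx":0,"ry":0,"rz":0}]' 0 40
```

```text
time: 16.32
ee_pos: [450.1, -12.0, 183.5]
ee_rot: [2.43, 1.985, 0.009]
ft_force: [-0.6, -0.5, 0.5]
grip_width: -0.3
(array([-0.14, -0.04,  0.35]), array([ 0.006, -0.002,  0.001]))
time: 16.82
ee_pos: [450.1, -12.0, 179.5]
ee_rot: [2.43, 1.985, 0.009]
ft_force: [0.2, -0.6, 0.3]
grip_width: 0.1
time: 17.2
ee_pos: [450.1, -12.0, 177.4]
ee_rot: [2.43, 1.985, 0.008]
ft_force: [1.0, 0.2, 0.9]
grip_width: -0.0
```

```bash
for i in 1 2; do python3 -m pendant '[{"tx":0,"ty":0,"tz":0.1,"rx":0,"ry":0,"rz":0},{"tx":0,"ty":0,"tz":0.2,"rx":0,"ry":0,"rz":0},{"tx":0,"ty":0,"tz":0.2,"rx":0,"ry":0,"rz":0}]' 0 40 | grep -E "ee_pos|ft_force"; done
```

```text
ee_pos: [450.1, -12.0, 175.3]
ft_force: [-0.3, 0.7, 0.1]
ee_pos: [450.0, -12.0, 173.3]
ft_force: [-2.1, 0.4, 1.0]
```

```bash
for i in 1 2 3; do python3 -m pendant '[{"tx":0,"ty":0,"tz":0.1,"rx":0,"ry":0,"rz":0},{"tx":0,"ty":0,"tz":0.1,"rx":0,"ry":0,"rz":0}]' 0 40 | grep -E "ee_pos|ft_force"; done
```

```text
ee_pos: [450.1, -12.0, 172.2]
ft_force: [-0.9, 0.6, 1.3]
ee_pos: [450.0, -12.0, 171.2]
ft_force: [-1.8, -0.2, 1.4]
ee_pos: [450.1, -11.9, 170.1]
ft_force: [-1.0, 0.5, 2.3]
```

```bash
for i in 1 2 3 4; do python3 -m pendant '[{"tx":0,"ty":0,"tz":0.1,"rx":0,"ry":0,"rz":0},{"tx":0,"ty":0,"tz":0.1,"rx":0,"ry":0,"rz":0}]' 0 40 | grep -E "ee_pos|ft_force"; done
```

```text
ee_pos: [450.0, -12.0, 169.0]
ft_force: [-1.8, 0.5, 2.9]
ee_pos: [450.0, -11.9, 168.0]
ft_force: [-1.3, 1.0, 2.5]
ee_pos: [450.0, -11.9, 166.9]
ft_force: [-2.0, 0.9, 2.3]
ee_pos: [450.0, -11.9, 165.9]
ft_force: [-3.5, 1.0, 4.1]
```

```bash
for i in 1 2 3 4; do python3 -m pendant '[{"tx":0,"ty":-0.02,"tz":0.1,"rx":0,"ry":0,"rz":0},{"tx":0,"ty":-0.02,"tz":0.1,"rx":0,"ry":0,"rz":0}]' 0 40 | grep -E "ee_pos|ft_force"; done
```

```text
ee_pos: [449.8, -11.9, 165.0]
ft_force: [-3.2, 0.6, 8.3]
ee_pos: [449.7, -11.8, 164.2]
ft_force: [-3.6, -0.2, 9.6]
ee_pos: [449.6, -11.8, 163.3]
ft_force: [-3.4, -0.6, 11.2]
ee_pos: [449.5, -11.8, 162.5]
ft_force: [-2.8, -0.2, 10.6]
```

```bash
for i in 1 2; do python3 -m pendant '[{"tx":0,"ty":-0.02,"tz":0.1,"rx":0,"ry":0,"rz":0},{"tx":0,"ty":-0.02,"tz":0.1,"rx":0,"ry":0,"rz":0}]' 0 40 | grep -E "ee_pos|ft_force"; done
```

```text
ee_pos: [449.3, -11.8, 161.6]
ft_force: [-2.2, 1.6, 3.8]
ee_pos: [449.2, -11.8, 160.5]
ft_force: [-1.7, -0.3, 4.9]
```

The force fell from 10.6 to 3.8 N, so the clip snapped. I'll go in small steps to the bumper.

```bash
for i in 1 2; do python3 -m pendant '[{"tx":0,"ty":0,"tz":0.05,"rx":0,"ry":0,"rz":0},{"tx":0,"ty":0,"tz":0.05,"rx":0,"ry":0,"rz":0}]' 0 40 | grep -E "ee_pos|ft_force"; done
```

```text
ee_pos: [449.2, -11.7, 160.2]
ft_force: [-4.7, -0.1, 13.3]
ee_pos: [449.2, -11.7, 160.0]
ft_force: [-5.3, -0.6, 17.6]
```

The bumper is met at 17.6 N. One more slight step takes it past 19 N, still well below 30, and then I retreat and look.

```bash
python3 -m pendant '[{"tx":0,"ty":0,"tz":0.03,"rx":0,"ry":0,"rz":0},{"tx":0,"ty":0,"tz":0.03,"rx":0,"ry":0,"rz":0}]' 0 40 | grep -E "ee_pos|ft_force"
python3 -m pendant '[{"tx":0,"ty":0,"tz":-0.3,"rx":0,"ry":0,"rz":0},{"tx":0,"ty":0,"tz":-1,"rx":0,"ry":0,"rz":0},{"tx":0,"ty":0,"tz":-3,"rx":0,"ry":0,"rz":0},{"tx":0,"ty":0,"tz":-7,"rx":0,"ry":0,"rz":0},{"tx":0,"ty":0,"tz":-12,"rx":0,"ry":0,"rz":0},{"tx":0,"ty":0,"tz":-15,"rx":0,"ry":0,"rz":0},{"tx":0,"ty":0,"tz":-15,"rx":0,"ry":0,"rz":0},{"tx":0,"ty":0,"tz":-15,"rx":0,"ry":0,"rz":0},{"tx":0,"ty":0,"tz":-15,"rx":0,"ry":0,"rz":0},{"tx":0,"ty":0,"tz":-15,"rx":0,"ry":0,"rz":0},{"tx":0,"ty":0,"tz":-15,"rx":0,"ry":0,"rz":0},{"tx":0,"ty":0,"tz":-15,"rx":0,"ry":0,"rz":0}]' 0 40
python3 lid.py B
python3 - <<'E'
import cv2
i=cv2.imread("pics/Bscene.png");cv2.imwrite("pics/b.png",cv2.resize(i[150:390,160:480],None,fx=2.4,fy=2.4))
E
```

```text
ee_pos: [449.2, -11.7, 160.0]
ft_force: [-5.0, 0.2, 16.8]
time: 23.45
ee_pos: [447.9, -11.5, 309.9]
ee_rot: [2.427, 1.985, 0.009]
ft_force: [-0.3, -0.0, -0.3]
grip_width: -0.2
scene lid ang 0.027 resid at -58: 131.0 4529
scene pad [-59.3   0.6 134.4] [-5.880e+01 -1.000e-01  1.342e+02] 151
top lid ang 0.036 resid at -58: 134.2 734
wrist lid ang 0.032 resid at -58: 132.3 35418
wrist pad [-5.910e+01  1.000e-01  1.353e+02] [-58.4   0.2 134.2] 1390
[447.89078301 -11.51638014 310.02828856] [-0.0820981   0.36222862  0.82174514] (array([-0.15,  0.07, 13.  ]), array([ 0.009, -0.001,  0.002]))
```

View pics/b.png

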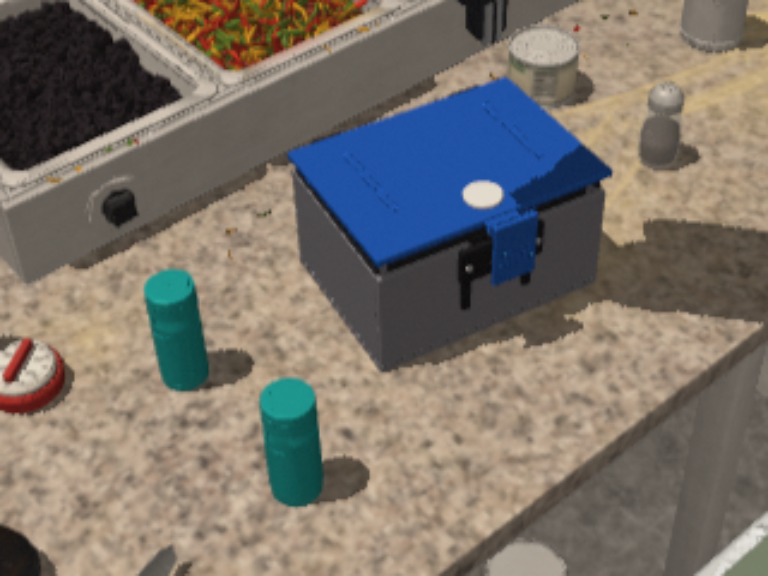

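The lid stays shut at about 0.03 with the arm clear, and the clip at (512,245) is over the bar. The shaker, tin, timer and turquoise pair haven't moved.

```bash
python3 -c "
from bench import r
print(r.sign_off())"
```

```text
the job is handed in; nothing more can be done
None
```

The job is done and handed in, at about 23.6 s of the 67 s allowed. The spice jar with the black cap is in the box and the lid is caught shut.

- **Jar:** I stood it on the box floor and let go. The check found it upright at box (4, 1.6) mm with its top at 110.8 mm, which is the floor height plus the jar. It was still standing as the lid swung down; I could not see it after that.
- **Catch:** Pressing the pad, the force rose to about 11 N, then fell to 3.8 N as the clip snapped. The lid met the bumper about 1.5 mm deeper. The highest reading was 17.6 N, well under 30 N.
- **Lid:** About a second after the arm let go, three cameras put the lid at 0.027 to 0.036 rad, inside the caught range. The arm was about 150 mm above it.
- **Other items:** In the last picture the shaker, tin, timer and both turquoise look-alikes stood where they started. I judged this by eye and did not re-measure them.

**Didn't go to plan:** my first move command was refused for missing row keys, and nothing moved. The last small press was meant to pass 19 N but read only 16.8 N, so I relied on the force drop, the bumper and the settled lid angle instead.

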